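Raise the pour-over dripper and set the mug under it

TASK

The coffee dripper is set too low for the mug. Squeeze the spring button of its stand flush, slide the tube with the dripper up until the button pops out in the next hole up, and then set the mug upright on the worktop with the dripper's spout over the middle of its mouth. Leave the other things standing where they are.

Things in the scene. Friction and masses are not known exactly. Their poses are not given: they have to be found in the camera images.
- stand: Pour-over coffee stand, fixed to the worktop. Dark steel foot 130 x 116 mm, 14 mm high, and a square post 26 mm wide inside the sliding tube. Origin on the worktop on the post's axis. z is up; the spring button points out along its -x (roughly to the robot); the arm with the dripper reaches out along its -y.
- tube (a joint): Height of the sliding tube with the dripper above its lowest setting, m. Three round 16 mm holes 50 mm apart in its face towards stand -x let the button lock it at 0, 0.05 (the next hole up) and 0.10, with 1 mm of play; end stops at 0 and 0.108. It weighs 0.4 kg with the dripper, drag 1 N, and sinks back if let go between holes.
- tube_top (a point): Middle of the tube's flat top cap, on the post's axis, 159 mm over the worktop with the tube at 0; rises with it. The tube is bare square steel, 32 mm wide, 137 mm long below this point. The dripper's arm (12 mm rod) leaves its stand -y side 71 mm below this point.
- pin (a joint): How far the button is pressed in, m: 0 = popped out through a hole (locked), 0.006 = flush with the tube's face, 0.0085 = behind the tube's wall between holes. It takes 2 N to start and 4 N to hold flush. With it flush, pulling the tube up (10 to 20 N) makes the hole's edge push the dome right in; it pops out by itself at the next hole.
- button (a point): Outermost point of the button: a steel pin 14 mm wide with domed end, 6 mm proud of the tube's face, 22 mm from the post's axis. It sits on the fixed post, so it stays 135 mm over the worktop. Pinch the tube across it (one finger on the button, one on the opposite face, 32 mm apart when flush) and lift: fingers and tube rise together.
- spout (a point): Centre of the lower end of the white ceramic cone dripper, on its axis, 125 mm from the post's axis; 40 mm over the worktop with the tube at 0, 90 mm at 0.05. The cone is 24 mm wide here, 100 mm wide at its rim 72 mm above this point, and sits in a steel ring 90 mm wide, 48 mm above this point.
- mug: Blue ceramic mug, bowl 59 mm wide, 55 mm high, 0.13 kg, standing upright and open. Origin at its underside, z up. The bowl's axis lies 11.5 mm from the origin along its own +y. Its handle stands out along its -y, to 42 mm from the origin, 14 mm thick (along its x), from 18 to 54 mm high.
- mug_mouth (a point): Centre of the mug's rim, on the bowl's axis, 55 mm above its underside.
- mug_handle (a point): Middle of the mug's handle, 44.5 mm from the bowl's axis, 36 mm above the underside. To pinch it, close across it along the mug's x. A gripper upright over the handle would hit the dripper: one that leans back about 25 to 30 degrees, away from the bowl, stays clear.
- honey_jar: Glass honey jar with dark lid, 55 mm wide, 85 mm high, origin at the centre of its underside. A bystander.
- tea_box: Tea carton, 58 x 102 mm, 111 mm high, origin at the centre of its underside. A bystander.
- teaspoon: Steel teaspoon lying flat, 130 x 27 x 11 mm, long axis along its x, origin at the middle of its underside. A bystander.

How it is judged:
On the way, in this order (a step that is already met when the one before it is completed fails the run):
1. the tube is locked one hole up, the button popped out (value of joint tube between 0.046 and 0.054 m and value of joint pin below 0.002 m), for 0.2 s.
2. the mug stands under the spout (horizontal distance between mug_mouth and spout below 0.015 m and height (world z) of mug below 0.005 m and angle between mug's own z axis and vertical below 0.1 rad), for 0.2 s.
At the end, for the whole second after the job is handed in: The tube is locked at its middle hole (0.05 m, within 4 mm) with the button popped out (pressed less than 2 mm), and the mug stands upright and still on the worktop with the centre of its mouth within 15 mm of the line straight below the spout (all of step 1 and all of step 2 and linear speed of mug below 0.02 m/s); the robot touches nothing.
It fails at once if the mug is tipped over (leans more than 35 degrees) (angle between mug's own z axis and vertical above 0.6 rad).
It fails at once if a bystander is pushed more than 30 mm or knocked over (distance of any of honey_jar, tea_box, teaspoon from where it was at the start of the episode above 0.03 m or angle between any of honey_jar, tea_box's own z axis and vertical above 0.5 rad).
It also fails if it takes over 58 s, if anything falls off the work surface, if the arm or the gripper's body presses on something with over 40 N, if the wrist force passes 120 N, or if a joint passes its speed limit or range.

ROBOT

A 6-joint arm with a two-finger parallel gripper is mounted at the origin on a cart in front of the work surface, level with it; the furniture and walls round the work are solid. World frame = base frame: x ahead of the robot, y to its left, z up, the work surface at z = 0. Lengths are in m, angles in rad, forces in N, time in s.
With the tool pointing down it reaches from about 0.225 to 0.875 m from the base axis. Payload 3.4 kg.
Tool frame: the origin (TCP) lies on the centre line of the jaws, within the pads' length; the fingertips stand 17 mm ahead of it and the grasp point (between the pads) lies 2 mm behind it; z points along the fingers, y is the line along which they close (so a half turn about z gives the same grasp; the last joint's range is limited). The gripper opens to 85 mm and grips with 20 to 120 N. Pads are 22 mm wide; open, the fingers measure 114 mm over their backs; the gripper's body (76 mm by 85 mm) begins 54 mm behind the grasp point. The pads swing forward as they close: fully open they stand 13 mm farther back than shut.
Start: joints at [-1.288, 0.276, 1.505, -0, 1.361, -0.121], TCP at [0.226, -0.529, 0.248] pointing down, gripper open.
Joint ranges: [-2.89, 2.89], [-0.75, 2.08], [0.22, 2.7], [-1.18, 4.32], [0.11, 2.71], [-2.7, 2.7]. Speed limits (rad/s): [2.57, 2.57, 3.14, 3.14, 3.14, 3.14].

INTERFACE

Orientations are given as a unit quaternion [w, x, y, z].
In Python, from rig import manip gives the robot as it stands.
- The arm moves only by the tool move_arm, never from a script. Its argument "steps" is one flat list of numbers, 7 for each row, row after row: the turn, a rotation vector about the world's x, y, z normalised to -1 to 1, where 1 is 360 degrees, then the shift along the world's x, y, z normalised to -1 to 1, where 1 is 1 m, then the opening, from -1 (shut) to 1 (fully open). A call has exactly 10 rows; each row is the pose to reach, as a shift and turn from the pose commanded when the call began, turning the shorter way round; what a row does not reach only later rows make up. A row lasts 1/10 s, in which the tool goes at most 50 mm and 8.59 degrees, less where a joint would pass 70% of its speed; a pose out of reach is approached as far as the arm can. A call with a number of a shift or a turn outside -1 to 1 is refused whole. A call with a gripper value outside its range is refused whole. The fingers move at their own pace and stop on an object; "squeeze" is the grip in N (left out, the last holds). Time passes only in rows, so rows that repeat a pose let the fingers close, or fill a call up. It gives the time, the measured TCP pose, the force, the opening and the grip force at its end, in the units of the state.
- manip.get_state(): the state, without advancing time (a new reading comes with each control period).
- manip.get_image(name): name is "side" or "top" or "wrist"; returns a dict with "pixels" (400x640x3 uint8, blue, green, red), "fx", "fy", "cx", "cy" (pixels), "R" (3x3) and "t" (3): a world point X has camera coordinates R X + t. Camera axes: x right, y down, z forward; pixel columns grow to the right and rows downward; lengths in m; the calibration is good to about 2 mm. A picture is of the moment at which its call begins. There is no depth.
- manip.sign_off(): hands the job in; it is judged then, once.
The state is a dict: "clock": time; "qpos": joint angles; "qd": joint speeds; "effort": joint torques, N m; "position": TCP position; "ee_rot": TCP orientation; "contact_force": force on the tool from outside, world axes, zero at the start; "moment": the same for the moment, N m; "width": finger opening in m; "gripper_force": force on a finger pad.
Only numpy, scipy, OpenCV 4.12 (cv2) and the standard library are available. Lean on these libraries where they do the work, as an engineer would, in place of code of your own. Each camera call takes 0.05 s, during which the arm holds its last target. There are 200 camera calls.

## Working session

There is one attempt and no reset: what is moved stays moved. The work goes in short steps, Python scripts to look and compute and a tool call to move; the robot and the scene stay as the last step left them, time stands still between calls to the robot, and variables do not carry over. Pictures are saved under pics/ and viewed, at most 13 in all, crops included, and the job is handed in when it is done.

Besides the shell and the picture viewer there is one more tool, called after "Emit:" as name(argument=value, ...) on one line, values as JSON. move_arm: Moves the arm, as the interface text tells. Scaled input: -1 to 1 covers 1 m each way for a shift and 360 degrees each way for a turn. Its arguments: {"type":"object","properties":{"steps":{"type":"array"},"squeeze":{"type":"number"}},"required":["steps"]}

```bash
mkdir -p pics; ls
python3 - <<'E'
from rig import manip
import cv2,pickle
d={}
for n in("side","top","wrist"):
    d[n]=manip.get_image(n); cv2.imwrite(f"pics/{n}0.png",d[n]["pixels"])
    print(n,d[n]["fx"],d[n]["cx"],d[n]["cy"],(-d[n]["R"].T@d[n]["t"]).round(3),d[n]["R"][2].round(2))
pickle.dump(d,open("d0.pkl","wb"))
print(manip.get_state())
E
```

```text
pics
side 418.69215091547744 318.7745765854287 189.58070002729133 [ 0.295 -0.639  0.51 ] [ 0.38  0.82 -0.42]
top 487.6231871929096 316.1849358806163 195.37832560935692 [0.47  0.178 1.126] [ 0.17 -0.02 -0.98]
wrist 357.39170801334086 318.1341082602977 198.4241229052251 [ 0.302 -0.496  0.373] [-0.3  -0.13 -0.95]
{'clock': 0.15, 'qpos': array([-1.28801237e+00,  2.76450466e-01,  1.50581722e+00, -6.48716166e-06,
        1.36066946e+00, -1.21034353e-01]), 'qd': array([-0.00176458, -0.00134664, -0.00402205,  0.00034717,  0.00129333,
        0.00139684]), 'effort': array([ 2.63924936e-03, -4.17139363e+01, -2.46031702e+01,  7.69728899e-06,
        7.57416361e-03, -5.81823997e-06]), 'position': array([ 0.22581311, -0.52842523,  0.24764798]), 'ee_rot': array([-6.69797547e-04,  9.79685144e-01,  2.00540687e-01, -5.74703397e-05]), 'contact_force': array([-0.2353521 , -0.00192547,  0.76853469]), 'moment': array([ 0.01689759, -0.01067107,  0.00865096]), 'gripper_force': 0.0, 'width': 0.08530643362006314}
```

View pics/side0.png

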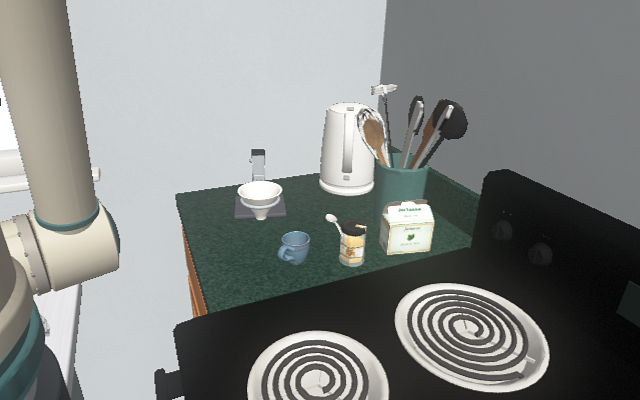

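View pics/top0.png

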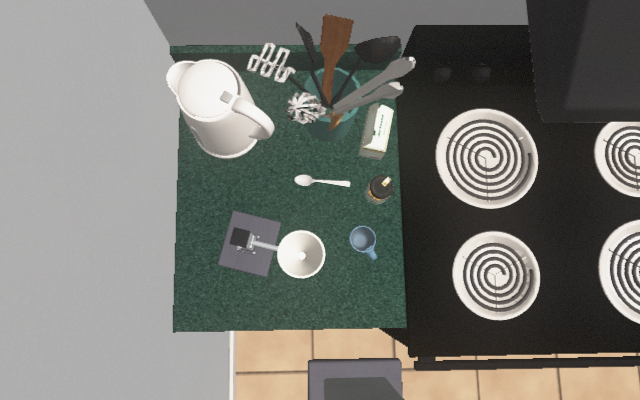

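The side view shows the stand (tube top about (258,152), dripper (260,195)), mug (294,248), jar and tea box. In the top view: tube cap (240,238), dripper rim (301,254), mug (363,240) with its handle down-right, jar (379,189), spoon (322,181).

```bash
cat > h.py <<'E'
import numpy as np,cv2
def ray(im,u,v,z):
    d=im["R"].T@np.array([(u-im["cx"])/im["fx"],(v-im["cy"])/im["fy"],1]); c=-im["R"].T@im["t"]
    return c+d*(z-c[2])/d[2]
def proj(im,X):
    p=im["R"]@np.array(X,float)+im["t"]; return (im["fx"]*p[0]/p[2]+im["cx"],im["fy"]*p[1]/p[2]+im["cy"])
E
python3 - <<'E'
import pickle,cv2,numpy as np
d=pickle.load(open("d0.pkl","rb"))
a=cv2.resize(d["top"]["pixels"][200:290,210:390],None,fx=4.4,fy=4.4,interpolation=cv2.INTER_CUBIC)
b=cv2.resize(d["side"]["pixels"][140:275,220:400],None,fx=4.4,fy=4.4,interpolation=cv2.INTER_CUBIC)
cv2.imwrite("pics/topc.png",a);cv2.imwrite("pics/sidec.png",b[:600])
from h import *
t=d["top"]
for n,u,v,z in[("cap",240,238,.159),("rim",301,254,.112),("mug",363,240,.055),("handle",374,254,.036),("jar",379,189,.085),("spoonL",300,181,.01),("spoonR",350,184,.005)]: print(n,ray(t,u,v,z).round(4))
E
```

```text
cap [0.5558 0.3069 0.159 ]
rim [0.5249 0.1871 0.112 ]
mug [0.5562 0.051  0.055 ]
handle [0.5262 0.0252 0.036 ]
jar [0.6643 0.0157 0.085 ]
spoonL [0.6998 0.1883 0.01  ]
spoonR [0.6921 0.0711 0.005 ]
```

View pics/topc.png

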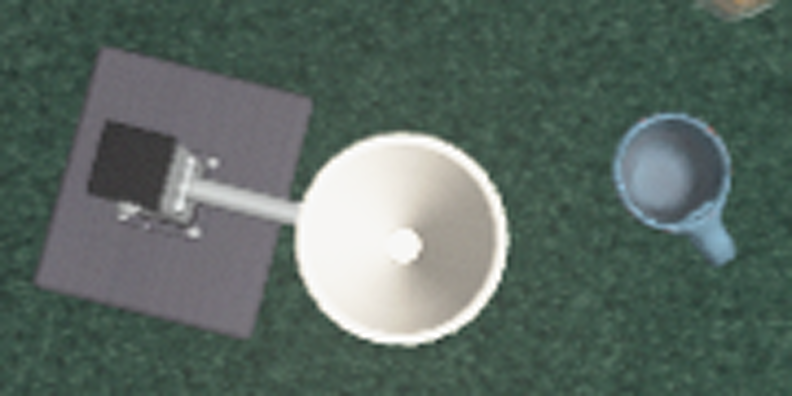

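View pics/sidec.png

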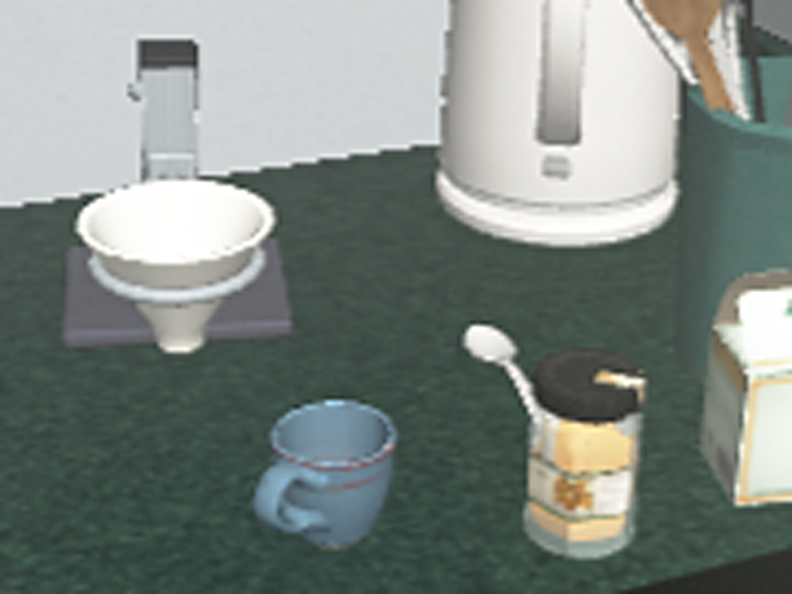

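The crops give cap corners (107,120),(178,135),(165,212),(88,195), rim centre (402,240), mug rim centre (672,172) and handle end (728,258). In the side crop the button is at (133,91) and the cap's middle at (167,53).

Run:
```python
import pickle
from h import *
d=pickle.load(open("d0.pkl","rb"));t=d["top"];s=d["side"]
T=lambda x,y,z:ray(t,x/4.4+210-.4,y/4.4+200-.4,z)
S=lambda x,y,z:ray(s,x/4.4+220-.4,y/4.4+140-.4,z)
cap=np.mean([T(*p,.159) for p in[(107,120),(178,135),(165,212),(88,195)]],0)
# blobs by colour
hsv=cv2.cvtColor(t["pixels"],cv2.COLOR_BGR2HSV)
def blob(m,roi):
    k=np.zeros_like(m);x0,x1,y0,y1=roi;k[y0:y1,x0:x1]=m[y0:y1,x0:x1]
    c=max(cv2.findContours(k,0,2)[0],key=cv2.contourArea);return c
w=blob(cv2.inRange(hsv,(0,0,130),(180,70,255)),(276,340,225,290))
e=cv2.minEnclosingCircle(w);print("rim",e)
rim=ray(t,*e[0],.112)
m=cv2.inRange(hsv,(95,60,60),(120,255,255));c=blob(m,(340,395,220,270))
km=np.zeros_like(m);cv2.drawContours(km,[c],-1,255,-1)
o=cv2.morphologyEx(km,cv2.MORPH_OPEN,cv2.getStructuringElement(2,(15,15)))
co=max(cv2.findContours(o,0,2)[0],key=cv2.contourArea);em=cv2.minEnclosingCircle(co);print("mug",em)
mug=ray(t,*em[0],.052)
tip=max(c[:,0],key=lambda p:np.hypot(*(p-np.array(em[0]))));print("tip",tip,ray(t,*tip,.045))
hd=cv2.subtract(km,cv2.dilate(o,np.ones((3,3))));M=cv2.moments(hd,True);hc=ray(t,M["m10"]/M["m00"],M["m01"]/M["m00"],.047)
v=rim-cap;print("cap",cap,"sidecap",S(167,53,.159),"rim",rim,"dist",np.hypot(*v[:2]),"yaw",np.degrees(np.arctan2(v[0],-v[1])))
print("mug",mug,"side mug",S(334,435,.055),"hc",hc,"handle yaw",np.degrees(np.arctan2(*(hc-mug)[1::-1])))
print("btn side",S(133,91,.135),"spout side",S(181,347,.04))
```

```text
rim ((300.042724609375, 253.6017608642578), 25.215932846069336)Traceback (most recent call last):
  File "<stdin>", line 18, in <module>
ValueError: max() iterable argument is empty
```

Emit:
move_arm(steps=[0, 0, 0.1456, 0.32, 0.835, 0.05, 1, 0, 0, 0.1456, 0.32, 0.835, 0.05, 1, 0, 0, 0.1456, 0.32, 0.835, 0.05, 1, 0, 0, 0.1456, 0.32, 0.835, 0.05, 1, 0, 0, 0.1456, 0.32, 0.835, 0.05, 1, 0, 0, 0.1456, 0.32, 0.835, 0.05, 1, 0, 0, 0.1456, 0.32, 0.835, 0.05, 1, 0, 0, 0.1456, 0.32, 0.835, 0.05, 1, 0, 0, 0.1456, 0.32, 0.835, 0.05, 1, 0, 0, 0.1456, 0.32, 0.835, 0.05, 1], squeeze=60)

```text
clock: 1.15
position: [0.4047, -0.0606, 0.2765]
ee_rot: [0.0, 0.79, 0.612, 0.0]
contact_force: [0.6, 0.2, -0.7]
width: 0.0856
gripper_force: 0.0
```

Run:
```python
import pickle
from h import *
d=pickle.load(open("d0.pkl","rb"));t=d["top"];s=d["side"]
T=lambda x,y,z:ray(t,x/4.4+210-.4,y/4.4+200-.4,z)
S=lambda x,y,z:ray(s,x/4.4+220-.4,y/4.4+140-.4,z)
cap=np.mean([T(*p,.159) for p in[(107,120),(178,135),(165,212),(88,195)]],0)
rim=T(402,240,.112);mug=T(672,172,.055);tip=T(728,258,.045)
print("handle px hsv",cv2.cvtColor(t["pixels"],cv2.COLOR_BGR2HSV)[252,371],t["pixels"][239,363])
hc=T(713,237,.05)
v=rim-cap;print("cap",cap,"sidecap",S(167,53,.159),"rim",rim,"dist",np.hypot(*v[:2]),"yaw",np.degrees(np.arctan2(v[0],-v[1])))
print("siderim",S(176,223,.112))
print("mug",mug,"side mug",S(334,435,.055),"hc",hc,"tip",tip)
for h in(hc,tip): q=h-mug;print(np.hypot(*q[:2]),"handle yaw",np.degrees(np.arctan2(q[1],q[0])))
print("btn side",S(133,91,.135),"spout side",S(181,347,.04))
```

```text
handle px hsv [101  75 180] [169 155 138]
cap [0.55744413 0.3065305  0.159     ] sidecap [0.55539192 0.29755909 0.159     ] rim [0.5245696  0.18721488 0.112     ] dist 0.12376168158562392 yaw -15.404256949110202
siderim [0.52389334 0.18026262 0.112     ]
mug [0.55914233 0.05233572 0.055     ] side mug [0.55863422 0.04837763 0.055     ] hc [0.52673883 0.03232194 0.05      ] tip [0.51640152 0.02449801 0.045     ]
0.038085932650376124 handle yaw -148.29875030712464
0.051007001122660045 handle yaw -146.92321293787475
btn side [0.5379613 0.3082322 0.135    ] spout side [0.52424626 0.18125672 0.04      ]
```

Emit:
move_arm(steps=[0, 0, 0, 0.152, 0.366, -0.02, 1, 0, 0, 0, 0.152, 0.366, -0.02, 1, 0, 0, 0, 0.152, 0.366, -0.02, 1, 0, 0, 0, 0.152, 0.366, -0.02, 1, 0, 0, 0, 0.152, 0.366, -0.02, 1, 0, 0, 0, 0.152, 0.366, -0.02, 1, 0, 0, 0, 0.152, 0.366, -0.02, 1, 0, 0, 0, 0.152, 0.366, -0.02, 1, 0, 0, 0, 0.152, 0.366, -0.02, 1, 0, 0, 0, 0.152, 0.366, -0.02, 1])

```text
clock: 2.15
position: [0.5562, 0.3039, 0.255]
ee_rot: [-0.0, 0.79, 0.613, -0.001]
contact_force: [-0.7, -0.7, 0.1]
width: 0.0853
gripper_force: 0.0
```

Run:
```python
from rig import manip
from h import *
im=manip.get_image("wrist");s=manip.get_state();print(s["position"],s["qpos"].round(2),s["contact_force"])
cap=[.5574,.3055,.159]
p=im["pixels"].copy();u=proj(im,cap);print(u);cv2.circle(p,(int(u[0]),int(u[1])),4,(0,0,255),1)
u=proj(im,[.536,.311,.135]);cv2.circle(p,(int(u[0]),int(u[1])),4,(0,255,0),1)
cv2.imwrite("pics/w1.png",p)
```

```text
[0.55598589 0.30290844 0.25548531] [ 0.39  0.36  1.36 -0.    1.42  0.64] [ 0.40278464 -0.13511295  0.51967048]
(np.float64(319.42613082695425), np.float64(206.66129586468116))
```

View pics/w1.png

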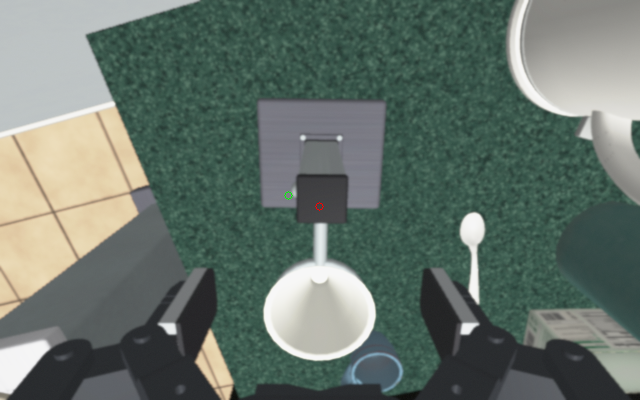

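The cap sits at (322,199), centred between the fingers and square to them. My marker (red) is about 8 px low, so the tube is about 4 mm further along +y.

Emit:
move_arm(steps=[0, 0, 0, 0.002, 0.006, -0.03, 1, 0, 0, 0, 0.002, 0.006, -0.06, 1, 0, 0, 0, 0.002, 0.006, -0.09, 1, 0, 0, 0, 0.002, 0.006, -0.11, 1, 0, 0, 0, 0.002, 0.006, -0.125, 1, 0, 0, 0, 0.002, 0.006, -0.125, 1, 0, 0, 0, 0.002, 0.006, -0.125, 1, 0, 0, 0, 0.002, 0.006, -0.125, 1, 0, 0, 0, 0.002, 0.006, -0.125, 1, 0, 0, 0, 0.002, 0.006, -0.125, 1])

```text
clock: 3.2
position: [0.559, 0.3094, 0.1322]
ee_rot: [0.0, 0.79, 0.613, 0.001]
contact_force: [0.2, 0.2, 0.2]
width: 0.0852
gripper_force: 0.0
```

Emit:
move_arm(steps=[0, 0, 0, 0, 0, 0, -1, 0, 0, 0, 0, 0, 0, -1, 0, 0, 0, 0, 0, 0, -1, 0, 0, 0, 0, 0, 0, -1, 0, 0, 0, 0, 0, 0, -1, 0, 0, 0, 0, 0, 0, -1, 0, 0, 0, 0, 0, 0, -1, 0, 0, 0, 0, 0, 0, -1, 0, 0, 0, 0, 0, 0, -1, 0, 0, 0, 0, 0, 0, -1], squeeze=60)

```text
clock: 4.2
position: [0.5596, 0.3092, 0.1317]
ee_rot: [0.001, 0.791, 0.612, 0.001]
contact_force: [4.3, -2.7, 3.1]
width: 0.0315
gripper_force: 63.2
```

Emit:
move_arm(steps=[0, 0, 0, 0, 0, 0.005, -1, 0, 0, 0, 0, 0, 0.01, -1, 0, 0, 0, 0, 0, 0.015, -1, 0, 0, 0, 0, 0, 0.02, -1, 0, 0, 0, 0, 0, 0.025, -1, 0, 0, 0, 0, 0, 0.03, -1, 0, 0, 0, 0, 0, 0.035, -1, 0, 0, 0, 0, 0, 0.04, -1, 0, 0, 0, 0, 0, 0.04, -1, 0, 0, 0, 0, 0, 0.04, -1])

```text
clock: 5.2
position: [0.5596, 0.3092, 0.1704]
ee_rot: [0.001, 0.791, 0.612, 0.0]
contact_force: [6.3, -2.4, -2.2]
width: 0.0314
gripper_force: 62.7
```

Emit:
move_arm(steps=[0, 0, 0, 0, 0, 0.003, -1, 0, 0, 0, 0, 0, 0.005, -1, 0, 0, 0, 0, 0, 0.007, -1, 0, 0, 0, 0, 0, 0.008, -1, 0, 0, 0, 0, 0, 0.009, -1, 0, 0, 0, 0, 0, 0.01, -1, 0, 0, 0, 0, 0, 0.011, -1, 0, 0, 0, 0, 0, 0.012, -1, 0, 0, 0, 0, 0, 0.012, -1, 0, 0, 0, 0, 0, 0.012, -1])

```text
clock: 6.2
position: [0.5596, 0.3092, 0.182]
ee_rot: [0.001, 0.791, 0.612, 0.0]
contact_force: [5.6, -1.9, -3.3]
width: 0.0312
gripper_force: 62.2
```

Run:
```python
from rig import manip
from h import *
im=manip.get_image("side");s=manip.get_state();print(s["position"],s["contact_force"],s["qpos"].round(2))
cv2.imwrite("pics/s2.png",cv2.resize(im["pixels"][60:240,180:360],None,fx=3.3,fy=3.3,interpolation=2))
```

```text
[0.55961379 0.30914521 0.18194968] [ 6.7428692  -1.02592816 -3.91724819] [ 0.4   0.41  1.47 -0.    1.26  0.65]
```

View pics/s2.png

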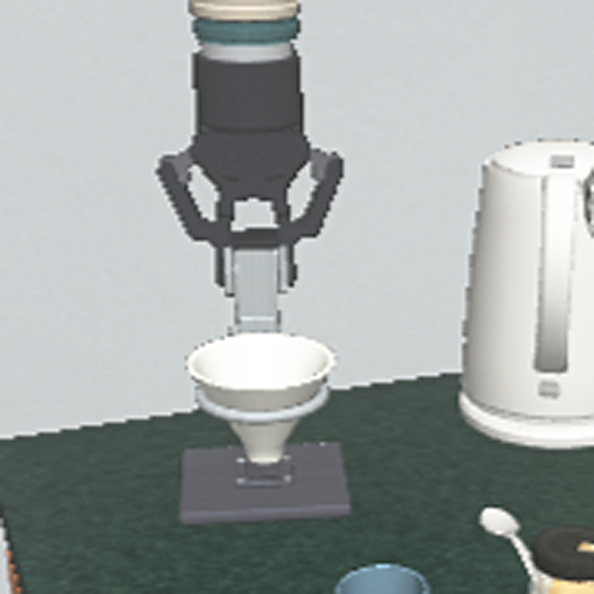

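The tube has risen with the gripper (cap inside the fingers, spout at about (262,460)), but no button is visible below the left fingertip yet. I'll creep further up and watch the force.

Emit:
move_arm(steps=[0, 0, 0, 0, 0, 0.0005, -1, 0, 0, 0, 0, 0, 0.0005, -1, 0, 0, 0, 0, 0, 0.001, -1, 0, 0, 0, 0, 0, 0.001, -1, 0, 0, 0, 0, 0, 0.0015, -1, 0, 0, 0, 0, 0, 0.0015, -1, 0, 0, 0, 0, 0, 0.002, -1, 0, 0, 0, 0, 0, 0.002, -1, 0, 0, 0, 0, 0, 0.002, -1, 0, 0, 0, 0, 0, 0.002, -1])

```text
clock: 7.25
position: [0.5596, 0.3091, 0.1832]
ee_rot: [0.001, 0.791, 0.612, 0.0]
contact_force: [7.3, -1.5, -6.3]
width: 0.0313
gripper_force: 62.0
```

Run:
```python
from rig import manip
from h import *
im=manip.get_image("side");s=manip.get_state();print(s["position"],s["contact_force"])
cv2.imwrite("pics/s3.png",cv2.resize(im["pixels"][120:205,220:300],None,fx=7,fy=7,interpolation=2))
```

```text
[0.5596065  0.30914504 0.18316923] [ 6.50839112 -1.15640511 -7.03701105]
```

View pics/s3.png

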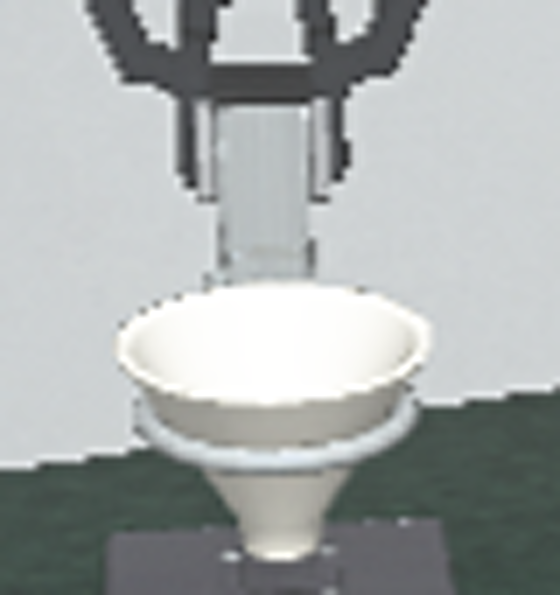

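A small point pokes out left of the tube at crop (208,282), image (249.7,160.3). That is exactly where the button was seen at first, so it has popped out; the force rise agrees. I'll ease down, release and retreat.

Emit:
move_arm(steps=[0, 0, 0, 0, 0, -0.0015, -1, 0, 0, 0, 0, 0, -0.0015, -1, 0, 0, 0, 0, 0, -0.0015, 1, 0, 0, 0, 0, 0, -0.0015, 1, 0, 0, 0, 0, 0, -0.0015, 1, 0, 0, 0, 0, 0, -0.0015, 1, 0, 0, 0, 0, 0, -0.0015, 1, 0, 0, 0, 0, 0, -0.0015, 1, 0, 0, 0, 0, 0, -0.0015, 1, 0, 0, 0, 0, 0, -0.0015, 1])

```text
clock: 8.3
position: [0.5586, 0.3094, 0.1838]
ee_rot: [0.0, 0.79, 0.613, 0.0]
contact_force: [-0.3, -0.4, -0.7]
width: 0.0855
gripper_force: 0.0
```

Emit:
move_arm(steps=[0, 0, 0, 0, 0, 0.03, 1, 0, 0, 0, 0, 0, 0.07, 1, 0, 0, 0, 0, 0, 0.1, 1, 0, 0, 0, 0, -0.03, 0.12, 1, 0, 0, 0, -0.04, -0.06, 0.12, 1, 0, 0, 0, -0.07, -0.09, 0.12, 1, 0, 0, 0, -0.1, -0.13, 0.12, 1, 0, 0, 0, -0.13, -0.17, 0.12, 1, 0, 0, 0, -0.16, -0.2, 0.12, 1, 0, 0, 0, -0.18, -0.23, 0.12, 1])

```text
clock: 9.3
position: [0.3761, 0.0783, 0.3039]
ee_rot: [0.0, 0.79, 0.613, -0.0]
contact_force: [1.0, -0.4, 0.9]
width: 0.0856
gripper_force: 0.0
```

Run:
```python
from rig import manip
from h import *
import pickle
s=manip.get_state();print(s["position"],s["contact_force"],s["qpos"].round(2))
d={n:manip.get_image(n) for n in("side","top","wrist")};pickle.dump(d,open("d1.pkl","wb"))
a=cv2.resize(d["side"]["pixels"][130:210,200:320],None,fx=5,fy=5,interpolation=2)
b=cv2.resize(d["top"]["pixels"][200:300,200:400],None,fx=3,fy=3,interpolation=2)
o=np.zeros((600,600,3),np.uint8)
b=b[:200];cv2.imwrite("pics/c1.png",np.vstack([a,cv2.resize(d["top"]["pixels"][200:266,210:410],(600,200),interpolation=2)]))
```

```text
[0.37614556 0.07833016 0.30389046] [ 1.00491955 -0.38790639  0.87545266] [ 0.02 -0.05  1.75 -0.    1.44  0.28]
```

View pics/c1.png

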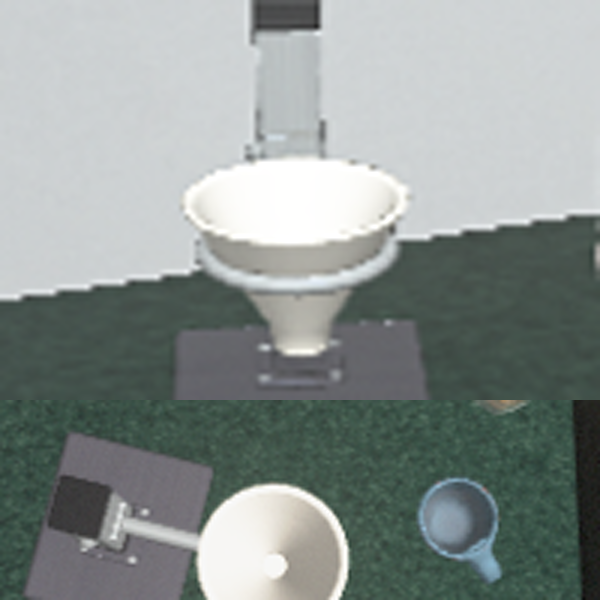

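The tube stays up without the gripper: cap at (287,10), spout at (302,350), and the button dot at (250,152) is at its old image position. The mug is unmoved, with its handle pointing down-right. Next I'll refine the mug by colour mask.

Run:
```python
import pickle
from h import *
d=pickle.load(open("d1.pkl","rb"))
pr=[.559,.052,.055]
for n,k in(("top",15),("wrist",0),("side",0)):
    im=d[n];u=np.array(proj(im,pr));print(n,u.round(1))
    hsv=cv2.cvtColor(im["pixels"],cv2.COLOR_BGR2HSV)
    m=cv2.inRange(hsv,(94,35,70),(120,255,255))
    r=95 if n=="wrist" else 34;mm=np.zeros_like(m)
    y0,x0=max(0,int(u[1])-r),max(0,int(u[0])-r);mm[y0:y0+2*r,x0:x0+2*r]=m[y0:y0+2*r,x0:x0+2*r]
    mm=cv2.morphologyEx(mm,cv2.MORPH_CLOSE,np.ones((3,3)))
    cs=cv2.findContours(mm,0,2)[0]
    c=max(cs,key=cv2.contourArea);print(" area",cv2.contourArea(c),cv2.boundingRect(c))
    full=np.zeros_like(m);cv2.drawContours(full,[c],-1,255,-1)
    cv2.imwrite(f"m_{n}.png",full)
    b=cv2.boundingRect(c);dt=cv2.distanceTransform(full,2,5);_,rad,_,ctr=cv2.minMaxLoc(dt);print(" inscribed",rad,ctr,ray(im,*ctr,.055))
    k=cv2.getStructuringElement(2,(int(rad*1.2)|1,)*2)
    o=cv2.dilate(cv2.morphologyEx(full,cv2.MORPH_OPEN,k),np.ones((3,3)))
    h=cv2.subtract(full,o);ch=max(cv2.findContours(h,0,2)[0],key=cv2.contourArea)
    M=cv2.moments(ch);hc=(M["m10"]/M["m00"],M["m01"]/M["m00"]);print(" handle",M["m00"],hc,ray(im,*hc,.045))
```

```text
top [362.5 238.8]
 area 600.5 (349, 226, 28, 34)
 inscribed 12.599998474121094 (362, 239) [0.55847444 0.05308082 0.055     ]
 handle 37.0 (372.545045045045, 255.77027027027026) [0.52190253 0.02984516 0.045     ]
wrist [493.3 137.8]
 area 3318.0 (448, 107, 77, 65)
 inscribed 28.172094345092773 (491, 135) [0.55695058 0.05559911 0.055     ]
 handle 257.0 (457.24059662775613, 161.83787289234758) [0.5223211  0.03268799 0.045     ]
side [295.  237.6]
 area 786.5 (277, 231, 33, 33)
 inscribed 14.0 (295, 245) [0.54887056 0.02575515 0.055     ]Traceback (most recent call last):
  File "<stdin>", line 20, in <module>
ZeroDivisionError: float division by zero
```

Run:
```python
import numpy as np
from scipy.spatial.transform import Rotation as R
from rig import manip
s=manip.get_state();q=s["qpos"];w=s["ee_rot"];cur=R.from_quat([*w[1:],w[0]])
mod=R.from_euler('ZYZYZ',[q[0],q[1]+q[2],q[3],q[4],q[5]+np.pi/2]);print("model err",(mod.inv()*cur).magnitude())
for yaw in(-147,):
  for lean in(28,):
    c,sn=np.cos(np.radians(lean)),np.sin(np.radians(lean));h=np.array([np.cos(np.radians(yaw)),np.sin(np.radians(yaw)),0]);Z=np.array([0,0,1])
    z=-c*Z-sn*h
    for sg in(1,-1):
        x=sg*(c*h-sn*Z);y=np.cross(z,x);G=R.from_matrix(np.c_[x,y,z])
        print(sg,"rel rotvec/2pi",((G*cur.inv()).as_rotvec()/2/np.pi).round(4),"deg",np.degrees((G*cur.inv()).magnitude()).round(1))
        for q1 in(-.12,.23):
          for a in(1.6,1.9,2.2):
            e=(R.from_euler('ZY',[q1,a]).inv()*G).as_euler('ZYZ');e[2]-=np.pi/2
            e2=np.array([e[0]+np.pi,-e[1],e[2]+np.pi]);print(q1,a,((e+np.pi)%(2*np.pi)-np.pi).round(2),)
```

```text
Traceback (most recent call last):
  File "scipy/spatial/transform/_rotation.pyx", line 1413, in scipy.spatial.transform._rotation.Rotation.from_euler
ValueError: Expected axis specification to be a non-empty string of upto 3 characters, got ZYZYZ
```

Run:
```python
import numpy as np
from scipy.spatial.transform import Rotation as R
from rig import manip
s=manip.get_state();q=s["qpos"];w=s["ee_rot"];cur=R.from_quat([*w[1:],w[0]])
mod=R.from_euler('ZY',[q[0],q[1]+q[2]])*R.from_euler('ZYZ',[q[3],q[4],q[5]+np.pi/2]);print("model err",(mod.inv()*cur).magnitude())
yaw,lean=np.radians(-147),np.radians(28)
c,sn=np.cos(lean),np.sin(lean);h=np.array([np.cos(yaw),np.sin(yaw),0]);Z=np.array([0,0,1])
z=-c*Z-sn*h
for sg in(1,-1):
    x=sg*(c*h-sn*Z);G=R.from_matrix(np.c_[x,np.cross(z,x),z])
    print(sg,"rel rotvec/2pi",((G*cur.inv()).as_rotvec()/2/np.pi).round(4),"deg",np.degrees((G*cur.inv()).magnitude()).round(1))
    for q1 in(-.12,.23):
      for a in(1.6,1.9,2.2):
        e=(R.from_euler('ZY',[q1,a]).inv()*G).as_euler('ZYZ');e[2]-=np.pi/2
        print(q1,a,((e+np.pi)%(2*np.pi)-np.pi).round(2))
```

```text
model err 4.49526469717609e-16
1 rel rotvec/2pi [-0.0586 -0.0807  0.3728] deg 138.9
-0.12 1.6 [ 0.33  1.17 -2.34]
-0.12 1.9 [ 0.4   0.89 -2.46]
-0.12 2.2 [ 0.54  0.63 -2.66]
0.23 1.6 [ 0.18  1.08 -1.96]
0.23 1.9 [ 0.23  0.79 -2.04]
0.23 2.2 [ 0.34  0.5  -2.18]
-1 rel rotvec/2pi [ 0.0646 -0.0463 -0.1153] deg 50.4
-0.12 1.6 [0.33 1.17 0.8 ]
-0.12 1.9 [0.4  0.89 0.68]
-0.12 2.2 [0.54 0.63 0.48]
0.23 1.6 [0.18 1.08 1.18]
0.23 1.9 [0.23 0.79 1.1 ]
0.23 2.2 [0.34 0.5  0.96]
```

Emit:
move_arm(steps=[-0.0586, -0.0807, 0.3728, 0.1, -0.077, -0.06, 0, -0.0586, -0.0807, 0.3728, 0.1, -0.077, -0.06, 0, -0.0586, -0.0807, 0.3728, 0.1, -0.077, -0.06, 0, -0.0586, -0.0807, 0.3728, 0.1, -0.077, -0.06, 0, -0.0586, -0.0807, 0.3728, 0.1, -0.077, -0.06, 0, -0.0586, -0.0807, 0.3728, 0.1, -0.077, -0.06, 0, -0.0586, -0.0807, 0.3728, 0.1, -0.077, -0.06, 0, -0.0586, -0.0807, 0.3728, 0.1, -0.077, -0.06, 0, -0.0586, -0.0807, 0.3728, 0.1, -0.077, -0.06, 0, -0.0586, -0.0807, 0.3728, 0.1, -0.077, -0.06, 0])

```text
clock: 10.45
position: [0.4795, 0.0033, 0.2438]
ee_rot: [0.17, 0.171, 0.969, 0.05]
contact_force: [1.1, -0.4, -1.0]
width: 0.0428
gripper_force: 0.0
```

```bash
cat > rel.py <<'E'
import numpy as np
from scipy.spatial.transform import Rotation as R
from rig import manip
def rel(yawdeg,lean,tcp):
    s=manip.get_state();w=s["ee_rot"];cur=R.from_quat([*w[1:],w[0]])
    yaw,lean=np.radians(yawdeg),np.radians(lean);c,sn=np.cos(lean),np.sin(lean)
    h=np.array([np.cos(yaw),np.sin(yaw),0]);Z=np.array([0,0,1]);z=-c*Z-sn*h;x=c*h-sn*Z
    G=R.from_matrix(np.c_[x,np.cross(z,x),z])
    print("rot",((G*cur.inv()).as_rotvec()/2/np.pi).round(4),"shift",(np.array(tcp)-s["position"]).round(4),"tool z",z.round(3))
    print("q",s["qpos"].round(2),"pos",s["position"].round(4),"F",s["contact_force"].round(1))
E
python3 -c "from rel import *;rel(-147,28,(.478,.001,.126))"
```

```text
rot [-0.0219 -0.0304  0.1406] shift [-0.0015 -0.0023 -0.1178] tool z [ 0.394  0.256 -0.883]
q [-0.22 -0.04  1.95  0.15  0.9  -1.51] pos [0.4795 0.0033 0.2438] F [ 1.1 -0.4 -1. ]
```

Emit:
move_arm(steps=[-0.0219, -0.0304, 0.1406, 0, -0.002, -0.02, 0, -0.0219, -0.0304, 0.1406, 0, -0.002, -0.04, 0, -0.0219, -0.0304, 0.1406, 0, -0.002, -0.06, 0, -0.0219, -0.0304, 0.1406, 0, -0.002, -0.08, 0, -0.0219, -0.0304, 0.1406, 0, -0.002, -0.1, 0, -0.0219, -0.0304, 0.1406, 0, -0.002, -0.118, 0, -0.0219, -0.0304, 0.1406, 0, -0.002, -0.118, 0, -0.0219, -0.0304, 0.1406, 0, -0.002, -0.118, 0, -0.0219, -0.0304, 0.1406, 0, -0.002, -0.118, 0, -0.0219, -0.0304, 0.1406, 0, -0.002, -0.118, 0])

```text
clock: 11.45
position: [0.4904, 0.0341, 0.1494]
ee_rot: [0.204, -0.255, 0.944, 0.045]
contact_force: [0.7, -0.2, -0.6]
width: 0.0426
gripper_force: 0.0
```

```bash
python3 -c "
from rel import *;rel(-147,28,(.517,.027,.038))
from h import *
im=manip.get_image('wrist');p=im['pixels'].copy()
for X in([.558,.0535,.055],[.5207,.0293,.036]):
    u=proj(im,X);print(u);cv2.circle(p,(int(u[0]),int(u[1])),4,(0,0,255),1)
cv2.imwrite('pics/w2.png',p)"
```

```text
rot [ 0.0083 -0.0076  0.0084] shift [ 0.0266 -0.0071 -0.1114] tool z [ 0.394  0.256 -0.883]
q [-0.28  0.09  2.12  0.47  0.68 -2.7 ] pos [0.4904 0.0341 0.1494] F [ 0.7 -0.2 -0.6]
(np.float64(297.2770651072367), np.float64(230.44576031451854))
(np.float64(293.10808709995143), np.float64(166.1417798345155))
```

View pics/w2.png

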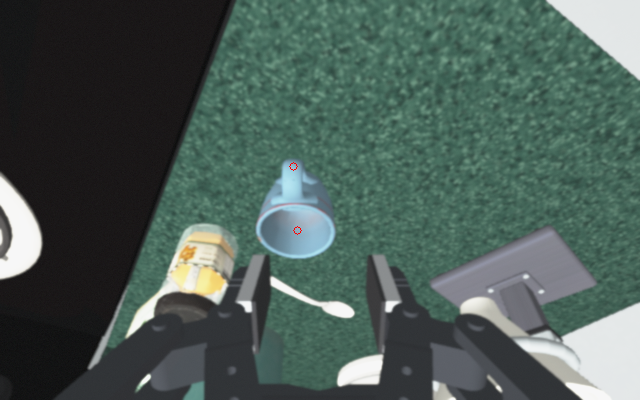

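The mug's handle is at (293,170) and the bowl at (297,230); both markers land on them, so the position estimate is good. The last joint is at its limit (-2.7), so I'll use the half-turned grasp instead.

```bash
cat > rel.py <<'E'
import numpy as np
from scipy.spatial.transform import Rotation as R
from rig import manip
def rel(yawdeg,lean,tcp,spin=0):
    s=manip.get_state();w=s["ee_rot"];cur=R.from_quat([*w[1:],w[0]])
    yaw,lean=np.radians(yawdeg),np.radians(lean);c,sn=np.cos(lean),np.sin(lean)
    h=np.array([np.cos(yaw),np.sin(yaw),0]);Z=np.array([0,0,1]);z=-c*Z-sn*h;x=-c*h+sn*Z
    G=R.from_matrix(np.c_[x,np.cross(z,x),z])*R.from_euler('z',spin,degrees=True)
    print("rot",((G*cur.inv()).as_rotvec()/2/np.pi).round(4),"shift",(np.array(tcp)-s["position"]).round(4),"tool z",z.round(3))
    print("q",s["qpos"].round(2),"pos",s["position"].round(4),"F",s["contact_force"].round(1))
E
python3 -c "from rel import *;rel(-147,29,(.478,.001,.16),-90)"
```

```text
rot [ 0.1036  0.0485 -0.2159] shift [-0.0122 -0.0329  0.0107] tool z [ 0.407  0.264 -0.875]
q [-0.28  0.09  2.12  0.46  0.68 -2.7 ] pos [0.4902 0.0339 0.1493] F [ 0.3  1.1 -0.6]
```

Emit:
move_arm(steps=[0.1036, 0.0485, -0.2159, -0.012, -0.033, 0.011, 0, 0.1036, 0.0485, -0.2159, -0.012, -0.033, 0.011, 0, 0.1036, 0.0485, -0.2159, -0.012, -0.033, 0.011, 0, 0.1036, 0.0485, -0.2159, -0.012, -0.033, 0.011, 0, 0.1036, 0.0485, -0.2159, -0.012, -0.033, 0.011, 0, 0.1036, 0.0485, -0.2159, -0.012, -0.033, 0.011, 0, 0.1036, 0.0485, -0.2159, -0.012, -0.033, 0.011, 0, 0.1036, 0.0485, -0.2159, -0.012, -0.033, 0.011, 0, 0.1036, 0.0485, -0.2159, -0.012, -0.033, 0.011, 0, 0.1036, 0.0485, -0.2159, -0.012, -0.033, 0.011, 0])

```text
clock: 12.5
position: [0.4781, 0.0004, 0.1604]
ee_rot: [0.122, 0.45, 0.857, 0.218]
contact_force: [-0.1, -0.3, -0.4]
width: 0.043
gripper_force: 0.0
```

```bash
python3 -c "from rel import *;rel(-147,29,(.478,.001,.13))"
```

```text
rot [ 0.1034  0.0669 -0.2227] shift [-0.0001  0.0006 -0.0304] tool z [ 0.407  0.264 -0.875]
q [-0.46  0.07  2.15  0.64  0.77 -1.5 ] pos [4.781e-01 4.000e-04 1.604e-01] F [-0.1 -0.3 -0.4]
```

Emit:
move_arm(steps=[0.1034, 0.0669, -0.2227, 0, 0.001, -0.03, 0, 0.1034, 0.0669, -0.2227, 0, 0.001, -0.03, 0, 0.1034, 0.0669, -0.2227, 0, 0.001, -0.03, 0, 0.1034, 0.0669, -0.2227, 0, 0.001, -0.03, 0, 0.1034, 0.0669, -0.2227, 0, 0.001, -0.03, 0, 0.1034, 0.0669, -0.2227, 0, 0.001, -0.03, 0, 0.1034, 0.0669, -0.2227, 0, 0.001, -0.03, 0, 0.1034, 0.0669, -0.2227, 0, 0.001, -0.03, 0, 0.1034, 0.0669, -0.2227, 0, 0.001, -0.03, 0, 0.1034, 0.0669, -0.2227, 0, 0.001, -0.03, 0])

```text
clock: 13.5
position: [0.4781, 0.0014, 0.1304]
ee_rot: [-0.059, 0.914, 0.32, 0.244]
contact_force: [0.1, -0.2, 0.0]
width: 0.0427
gripper_force: 0.0
```

```bash
python3 -c "from rel import *;rel(-147,29,(.517,.027,.038))"
```

```text
rot [ 0.0064  0.0043 -0.0137] shift [ 0.0389  0.0256 -0.0924] tool z [ 0.407  0.264 -0.875]
q [-0.46  0.11  2.2   0.72  0.69 -0.1 ] pos [0.4781 0.0014 0.1304] F [ 0.1 -0.2  0. ]
```

Emit:
move_arm(steps=[0.0064, 0.0043, -0.0137, 0, 0, 0, 0, 0.0064, 0.0043, -0.0137, 0.006, 0.004, -0.015, 0, 0.0064, 0.0043, -0.0137, 0.013, 0.009, -0.03, 0, 0.0064, 0.0043, -0.0137, 0.019, 0.013, -0.045, 0, 0.0064, 0.0043, -0.0137, 0.026, 0.017, -0.06, 0, 0.0064, 0.0043, -0.0137, 0.032, 0.021, -0.075, 0, 0.0064, 0.0043, -0.0137, 0.037, 0.024, -0.086, 0, 0.0064, 0.0043, -0.0137, 0.039, 0.026, -0.092, 0, 0.0064, 0.0043, -0.0137, 0.039, 0.026, -0.092, 0, 0.0064, 0.0043, -0.0137, 0.039, 0.026, -0.092, 0])

```text
clock: 14.5
position: [0.5172, 0.0275, 0.0385]
ee_rot: [-0.071, 0.927, 0.278, 0.24]
contact_force: [-0.7, 0.3, -0.2]
width: 0.0425
gripper_force: 0.0
```

Emit:
move_arm(steps=[0, 0, 0, 0, 0, 0, -1, 0, 0, 0, 0, 0, 0, -1, 0, 0, 0, 0, 0, 0, -1, 0, 0, 0, 0, 0, 0, -1, 0, 0, 0, 0, 0, 0, -1, 0, 0, 0, 0, 0, 0, -1, 0, 0, 0, 0, 0, 0, -1, 0, 0, 0, 0, 0, 0, -1, 0, 0, 0, 0, 0, 0, -1, 0, 0, 0, 0, 0, 0, -1], squeeze=40)

```text
clock: 15.5
position: [0.5174, 0.0275, 0.0389]
ee_rot: [-0.07, 0.927, 0.279, 0.241]
contact_force: [-3.8, -2.2, 6.6]
width: 0.0126
gripper_force: 39.5
```

```bash
python3 -c "
from rel import *;rel(-147,29,(.517,.027,.038))
from h import *
import pickle
pickle.dump({n:manip.get_image(n) for n in('top','side','wrist')},open('d2.pkl','wb'))"
```

```text
rot [ 0.0005  0.0004 -0.0011] shift [-0.0004 -0.0005 -0.0009] tool z [ 0.407  0.264 -0.875]
q [-0.35  0.33  2.26  1.07  0.46 -0.32] pos [0.5174 0.0275 0.0389] F [-3.8 -2.2  6.6]
```

Emit:
move_arm(steps=[0, 0, 0, 0, 0, 0.006, -1, 0, 0, 0, 0, 0, 0.012, -1, 0, 0, 0, -0.002, 0.006, 0.014, -1, 0, 0, 0, -0.004, 0.016, 0.014, -1, 0, 0, 0, -0.007, 0.028, 0.014, -1, 0, 0, 0, -0.01, 0.04, 0.014, -1, 0, 0, 0, -0.013, 0.052, 0.014, -1, 0, 0, 0, -0.016, 0.064, 0.014, -1, 0, 0, 0, -0.018, 0.072, 0.014, -1, 0, 0, 0, -0.019, 0.076, 0.014, -1])

```text
clock: 16.65
position: [0.4973, 0.1054, 0.0522]
ee_rot: [-0.071, 0.927, 0.279, 0.24]
contact_force: [0.3, 0.3, -1.2]
width: 0.0127
gripper_force: 38.9
```

Run:
```python
from rel import *;rel(-147,29,(.4844,.1615,.039))
from h import *
import pickle
d={n:manip.get_image(n) for n in('top','side')};pickle.dump(d,open('d3.pkl','wb'))
cv2.imwrite('pics/c3.png',np.vstack([cv2.resize(d['side']['pixels'][150:270,190:350],(640,480),interpolation=2)[:380],cv2.resize(d['top']['pixels'][200:280,240:400],(640,320),interpolation=2)[:220]]))
```

```text
rot [ 0.0003  0.0001 -0.0014] shift [-0.0129  0.0561 -0.0132] tool z [ 0.407  0.264 -0.875]
q [-0.16  0.28  2.29  1.08  0.38 -0.15] pos [0.4973 0.1054 0.0522] F [ 0.3  0.3 -1.2]
```

View pics/c3.png

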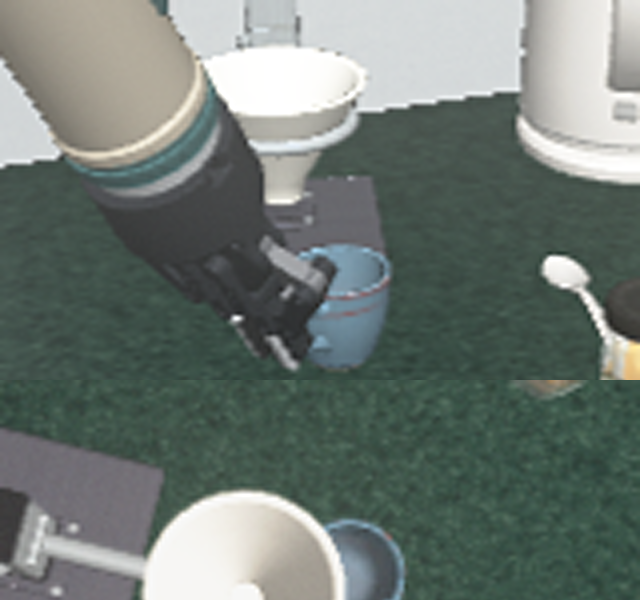

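The mug (345,310 in the crop) is held upright off the worktop, the gripper leans away from it, and the dripper is clear. I'll go on under the spout.

Emit:
move_arm(steps=[0, 0, 0, -0.001, 0.005, 0, -1, 0, 0, 0, -0.003, 0.012, 0, -1, 0, 0, 0, -0.005, 0.02, 0, -1, 0, 0, 0, -0.007, 0.028, 0, -1, 0, 0, 0, -0.008, 0.036, 0, -1, 0, 0, 0, -0.01, 0.043, 0, -1, 0, 0, 0, -0.012, 0.05, 0, -1, 0, 0, 0, -0.013, 0.055, 0, -1, 0, 0, 0, -0.013, 0.056, 0, -1, 0, 0, 0, -0.013, 0.056, 0, -1])

```text
clock: 17.75
position: [0.4853, 0.1601, 0.0525]
ee_rot: [-0.071, 0.927, 0.279, 0.24]
contact_force: [-0.3, -0.1, -2.0]
width: 0.0127
gripper_force: 38.9
```

Run:
```python
from rel import *;rel(-147,29,(.4844,.1615,.039))
from h import *
import pickle
d={n:manip.get_image(n) for n in('top','side')};pickle.dump(d,open('d4.pkl','wb'))
# mug centre in d3 via top mask of the visible blue, in side for both
for k in('d3','d4'):
    D=pickle.load(open(k+'.pkl','rb'))
    im=D['side'];m=cv2.inRange(cv2.cvtColor(im['pixels'],cv2.COLOR_BGR2HSV),(94,60,70),(115,255,255));m[:190]=0;m[275:]=0;m[:,:240]=0;m[:,330:]=0
    c=max(cv2.findContours(m,0,2)[0],key=cv2.contourArea);print(k,cv2.boundingRect(c),'right edge',c[:,0,0].max())
    X=(.5385,.1315) if k=='d3' else (.5255,.1875)
    rt=im['R'][0]  # image-right dir
    r=rt[:2]/np.hypot(*rt[:2])*.0295
    print(' expect right edge',proj(im,[X[0]+r[0],X[1]+r[1],.069]),'spout proj',proj(im,[.525,.1875,.09]), 'axis',proj(im,[*X,.069]))
```

```text
rot [ 0.0004  0.0003 -0.0012] shift [-0.0009  0.0014 -0.0135] tool z [ 0.407  0.264 -0.875]
q [-0.    0.27  2.3   1.12  0.3  -0.06] pos [0.4853 0.1601 0.0525] F [-0.3 -0.1 -2. ]
d3 (267, 223, 20, 19) right edge 286
 expect right edge (np.float64(286.74615622900325), np.float64(216.28561582480634)) spout proj (np.float64(259.49665081015166), np.float64(197.74769033998075)) axis (np.float64(273.215001909336), np.float64(215.99561785801842))
d4 (254, 212, 20, 19) right edge 273
 expect right edge (np.float64(272.9870675226391), np.float64(206.25856928888024)) spout proj (np.float64(259.49665081015166), np.float64(197.74769033998075)) axis (np.float64(260.0364977770525), np.float64(205.97790457364144))
```

Emit:
move_arm(steps=[0, 0, 0, -0.001, 0.001, -0.003, -1, 0, 0, 0, -0.001, 0.001, -0.006, -1, 0, 0, 0, -0.001, 0.001, -0.008, -1, 0, 0, 0, -0.001, 0.001, -0.01, -1, 0, 0, 0, -0.001, 0.001, -0.012, -1, 0, 0, 0, -0.001, 0.001, -0.013, -1, 0, 0, 0, -0.001, 0.001, -0.014, -1, 0, 0, 0, -0.001, 0.001, -0.014, -1, 0, 0, 0, -0.001, 0.001, -0.014, -1, 0, 0, 0, -0.001, 0.001, -0.014, -1])

```text
clock: 18.85
position: [0.4842, 0.1608, 0.0389]
ee_rot: [-0.07, 0.927, 0.279, 0.241]
contact_force: [-2.8, -1.7, 6.1]
width: 0.0126
gripper_force: 40.0
```

Emit:
move_arm(steps=[0, 0, 0, 0, 0, 0, -0.3, 0, 0, 0, 0, 0, 0, -0.1, 0, 0, 0, 0, 0, 0, 0, 0, 0, 0, 0, 0, 0, 0, 0, 0, 0, 0, 0, 0, 0, 0, 0, 0, -0.004, -0.003, 0.009, 0, 0, 0, 0, -0.01, -0.007, 0.022, 0, 0, 0, 0, -0.018, -0.012, 0.039, 0, 0, 0, 0, -0.028, -0.018, 0.06, 0, 0, 0, 0, -0.041, -0.026, 0.087, 0])

```text
clock: 19.85
position: [0.4423, 0.1347, 0.1253]
ee_rot: [-0.071, 0.928, 0.279, 0.239]
contact_force: [1.6, 0.6, 0.8]
width: 0.0432
gripper_force: 0.0
```

Emit:
move_arm(steps=[0, 0, 0, -0.02, -0.02, 0.02, 0, 0, 0, 0, -0.04, -0.04, 0.04, 0, 0, 0, 0, -0.06, -0.06, 0.06, 0, 0, 0, 0, -0.06, -0.09, 0.06, 0, 0, 0, 0, -0.06, -0.12, 0.06, 0, 0, 0, 0, -0.06, -0.15, 0.06, 0, 0, 0, 0, -0.06, -0.18, 0.06, 0, 0, 0, 0, -0.06, -0.18, 0.06, 0, 0, 0, 0, -0.06, -0.18, 0.06, 0, 0, 0, 0, -0.06, -0.18, 0.06, 0])

```text
clock: 20.85
position: [0.3827, -0.0439, 0.1851]
ee_rot: [-0.072, 0.927, 0.279, 0.24]
contact_force: [-0.6, 1.4, -0.5]
width: 0.0423
gripper_force: 0.0
```

Run:
```python
from rel import *;rel(-147,29,(.4844,.1615,.039))
from h import *
d={n:manip.get_image(n) for n in('top','side')}
im=d['side'];cv2.imwrite('pics/end.png',cv2.resize(im['pixels'][130:260,180:350],None,fx=4.5,fy=4.5,interpolation=2))
c=[(np.array(p)-[180,130])*4.5 for p in(proj(im,[.525,.1875,.055]),proj(im,[.525,.1875,.09]))];print(c)
```

```text
rot [ 0.0002  0.0001 -0.0013] shift [ 0.1017  0.2054 -0.1461] tool z [ 0.407  0.264 -0.875]
q [-0.77 -0.09  2.22  0.6   0.98 -0.12] pos [ 0.3827 -0.0439  0.1851] F [-0.6  1.4 -0.5]
[array([360.17773151, 366.48132556]), array([357.73492865, 304.86460653])]
```

View pics/end.png

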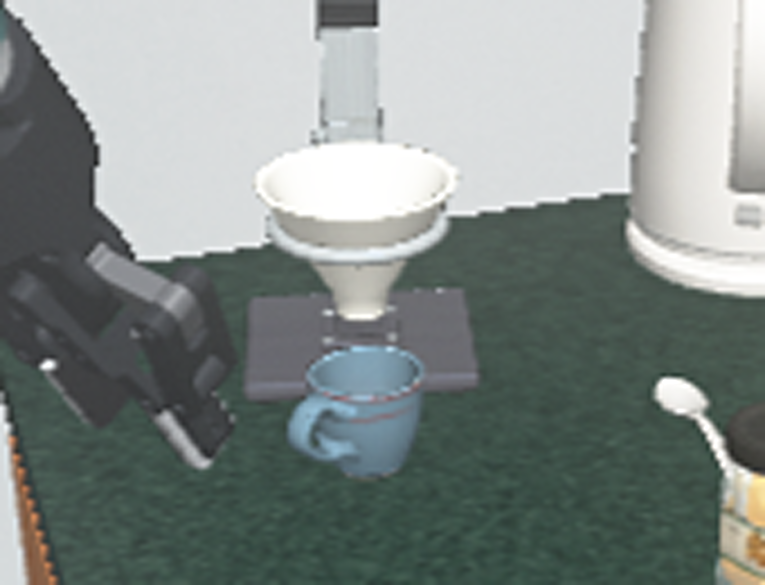

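The mug stands upright with its rim centre at (366,377). The spout end is at (360,313), and both lie within about a pixel of each other's predicted line, so the offset is a few millimetres. The tube is still up and the gripper is clear.

```bash
python3 -c "
from rig import manip
print(manip.sign_off())"
```

```text
the job is handed in; nothing more can be done
None
```

I handed the job in: by the camera images, the tube is locked one hole up with the button out, the mug stands upright within a few millimetres of under the spout, and I saw no contact with the other things; the verdict was not shown.

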